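# Set a stirrer's blank speed selector by counting clicks, then start it

### The arm

A 7-joint arm with a two-finger parallel gripper is mounted at the origin on the work surface. World frame = base frame: x ahead of the robot, y to its left, z up, the work surface at z = 0. Lengths are in m, angles in rad, forces in N, time in s.
With the tool pointing down it reaches from about 0.35 to 0.9 m from the base axis. Payload 8.1 kg.
Tool frame: the origin (TCP) lies between the finger pads; the fingertips stand 11 mm ahead of it and the grasp point (between the pads) lies 8 mm behind it; z points along the fingers, y is the line along which they close (so a half turn about z gives the same grasp; the last joint's range is limited). The gripper opens to 85 mm and grips with 20 to 120 N. Pads are 22 mm wide; open, the fingers measure 114 mm over their backs; the gripper's body (76 mm by 85 mm) begins 54 mm behind the grasp point. The pads swing forward as they close: fully open they stand 13 mm farther back than shut.
Start: joints at [-1.287, 0.434, 0.025, 1.573, -0.012, 1.134, -0.075], TCP at [0.236, 0.579, 0.212] pointing down, gripper open.
Joint ranges: [-2.62, 2.62], [-0.44, 2.09], [-1.27, 1.32], [0.08, 2.57], [-1.32, 4.46], [0.12, 2], [-2.74, 2.74]. Speed limits (rad/s): [2.22, 2.22, 3.01, 3.01, 3.14, 3.14, 3.14].

### API

Orientations are given as [roll, pitch, yaw] about the fixed x, y, z axes, in that order (R = Rz(yaw) Ry(pitch) Rx(roll)).
In Python, from plant import robot gives the robot as it stands. The module is installed in compiled form; this text tells all that it offers.
- The arm moves only by the tool carry_out, never from a script. Its argument "rows" is text: rows parted by semicolons, each of 7 numbers parted by spaces: the shift along the world's x, y, z in mm, then the turn, a rotation vector about the world's x, y, z in rad, then the opening, from 0 (shut) to 1 (fully open). In form: x y z rx ry rz jaw; .... A call has 1 to 20 rows; each row shifts and turns the commanded pose from where the row before left it; what a row does not reach is not made up. A row lasts 1/8 s, in which the tool goes at most 62.5 mm and 10.7 degrees, less where a joint would pass 70% of its speed; a pose out of reach is approached as far as the arm can. A call with a gripper value outside its range is refused whole. The fingers move at their own pace and stop on an object; "squeeze" is the grip in N (left out, the last holds). Time passes only in rows, so rows that do not move let the fingers close. It gives the time, the measured TCP pose, the force, the opening and the grip force at its end, in the units of the state.
- robot.get_obs(): the state, without advancing time (a new reading comes with each control period).
- robot.camera(name): name is "scene" or "top" or "wrist"; returns a dict with "color" (480x640x3 uint8, blue, green, red), "range_z" (480x640 float32, m along the optical axis (not along the pixel's ray), 0 where there is no reading), "camera_matrix" (3x3 intrinsics, pixels), "rvec" (rotation vector, rad) and "tvec" (3), from world to camera coordinates, as OpenCV has them. Camera axes: x right, y down, z forward; pixel columns grow to the right and rows downward; lengths in m; the calibration is good to about 2 mm. A picture is of the moment at which its call begins.
- robot.job_done(): hands the job in; it is judged then, once.
Trained networks look in a picture, given as the dict that the camera call returned (one of the last four; its "shot" number tells which), for a name from the list of things; names that differ only in an ending like _2 or _b are one class to them, and where a whole thing is asked for, a point or a joint stands for the part that bears it (a point fixed in the world has none). Each returns a list of dicts, best first, with "p" (0 to 1); they miss things now and then, are a little off and sometimes report something else, mostly with a low value. They report only what shows in the picture. A call takes as long as a camera call. They do not tell look-alikes from the thing itself.
- robot.spot_in(picture, query): "location" ([x, y, z] in m, in world coordinates, good to about 4 mm: the middle of the surface that is visible of it).
- robot.pinpoint(picture, query): "location" ([x, y, z] in m, in world coordinates, good to about 4 mm: a listed point, or the origin of a listed thing).
The state is a dict: "time_s": time; "qpos": joint angles; "qd": joint speeds; "joint_torque": joint torques, N m; "eef_pos": TCP position; "ee_rot": TCP orientation; "contact_force": force on the tool from outside, world axes, zero at the start; "torque": the same for the moment, N m; "opening": finger opening in m; "grip_force": force on a finger pad.
Only numpy, scipy, OpenCV 4.12 (cv2) and the standard library are available. Lean on these libraries where they do the work, as an engineer would, in place of code of your own. Each camera call takes 0.05 s, during which the arm holds its last target. There are 200 camera calls.

### The job

The scale round this magnetic stirrer's black speed selector has worn away, so set it by feel: turn it anticlockwise until it meets its end stop, without forcing it there, then clockwise four clicks from the stop and leave it resting in that fourth click. Only then press the green start key all the way down and let it spring back. Leave the beaker on the plate and the other things on the bench where they stand.

Things in the scene. Friction and masses are not known exactly. Their poses are not given: they have to be found in the camera images.
- stirrer: Fixed cream magnetic stirrer, 300 mm deep (x), 220 wide (y). Origin under its centre at bench level, z up, -x its front. Its front 134 mm are a flat control deck 62 mm above the bench with selector and key; behind, the housing rises to 92 mm (its edge 69 mm behind the selector's axis) and carries a white 150 mm square plate, top at 106 mm, centre at x = 68 mm.
- selector_mid (a point): Centre of the speed selector, on its axis, half-way up. It is a smooth black upright cap knob, 40 mm in diameter, 34 mm tall, with no mark or pointer; its underside is 3 mm above the deck (17 mm below this point) over a 50 mm aluminium ring. It turns about the vertical, clockwise from above for more speed. This point does not turn with it (axes as the stirrer's).
- selector_top (a point): Centre of the selector's top face, not turning either. Its clicks: a sprung roller drops into evenly spaced notches, 20 to 40 degrees apart; the spacing differs between stirrers and is not known. Leaving a notch takes up to 0.3 N m within the first 4 degrees; this falls evenly to zero half-way, then reverses and pulls the knob on into the next notch. Let go, it settles in a notch.
- selector_foot (a point): Point on the selector's axis at deck level, not turning. Its two end stops are about 198 degrees apart; at the start it rests 45 to 125 degrees from the anticlockwise one. That one lies 3 degrees past the first notch, which counts as none: the next clockwise is click one. At the stop the torque rises past that of the notches by 0.14 N m per degree; over 0.9 N m harms the switch.
- start_key_top (a point): Centre of the top face of the round green start key, 22 mm in diameter, on the deck 110 mm to the right (stirrer's -y) of the selector. This face is 21 mm above the deck, 9 mm above its grey 38 mm collar. It is pressed straight down.
- start_key (a joint): Travel of the start key in m: 0 up, 0.005 fully down (about 5 N); it springs back.
- beaker_mid (a point): Centre, half-way up, of the glass beaker with a stirring bar on the stirrer's plate: 72 mm across the rim, 95 mm tall. To be left alone.
- reagent_mid (a point): Half-way up the amber reagent bottle with a blue cap on the bench: 70 mm in diameter, 145 mm tall. To be left alone.
- jar_mid (a point): Half-way up the clear jar with a white lid on the bench: 60 mm in diameter, 75 mm tall. To be left alone.
- rack_mid (a point): Centre of the white tube rack on the bench, 85 by 110 mm, 63 mm tall with its capped tubes (this point is 22 mm up). To be left alone.
Things that resemble listed ones, but are neither listed nor needed, are in the scene too. What is shaped like the part that bears beaker_mid but red is not meant.

How it is judged:
On the way, in this order (a step that is already met when the one before it is completed fails the run):
1. the selector has been turned anticlockwise to its end stop (contact force between stop_arm_c0 and stirrer_c5 above 1 N), for 0.05 s.
2. the selector rests in the fourth click clockwise from the stop, let go (((distance between roller_a_c0 and selector_c5 below 0.0155 m and distance between roller_a_c0 and selector_c6 below 0.0155 m) or (distance between roller_b_c0 and selector_c15 below 0.0155 m and distance between roller_b_c0 and selector_c16 below 0.0155 m)) and contact force between the fingers and selector below 0.1 N), for 0.2 s.
3. the start key is pressed all the way down (value of joint start_key above 0.0042 m), for 0.05 s.
At the end, for the whole second after the job is handed in: the selector rests in the fourth notch clockwise from the one at its anticlockwise end stop; the start key is up again (under 1 mm of travel); beaker, bottle, jar and rack stand within 20 mm of where they were and within 0.2 rad of upright (((distance between roller_a_c0 and selector_c5 below 0.0155 m and distance between roller_a_c0 and selector_c6 below 0.0155 m) or (distance between roller_b_c0 and selector_c15 below 0.0155 m and distance between roller_b_c0 and selector_c16 below 0.0155 m)) and value of joint start_key below 0.001 m and distance of each of beaker_mid, reagent_mid, jar_mid, rack_mid from where it was at the start of the episode below 0.02 m and angle between each of beaker_mid, reagent_mid, jar_mid, rack_mid's own z axis and vertical below 0.2 rad); the robot touches nothing.
It fails at once if the selector is forced against an end stop (more than 24 N on its stop pin, about 1 N m at the knob) (contact force between stop_arm_c0 and stirrer_c5 above 24 N or contact force between stop_arm_c0 and stirrer_c6 above 24 N).
It fails at once if the start key is pressed (over 3 mm) while the selector is not in the fourth click (value of joint start_key above 0.003 m and not ((distance between roller_a_c0 and selector_c5 below 0.0155 m and distance between roller_a_c0 and selector_c6 below 0.0155 m) or (distance between roller_b_c0 and selector_c15 below 0.0155 m and distance between roller_b_c0 and selector_c16 below 0.0155 m))).
It fails at once if beaker, bottle, jar or rack is pushed more than 20 mm or tipped over 0.2 rad (not (distance of each of beaker_mid, reagent_mid, jar_mid, rack_mid from where it was at the start of the episode below 0.02 m and angle between each of beaker_mid, reagent_mid, jar_mid, rack_mid's own z axis and vertical below 0.2 rad)).
It also fails if it takes over 72 s, if anything falls off the work surface, if the arm or the gripper's body presses on something with over 40 N, if the wrist force passes 120 N, or if a joint passes its speed limit or range.

## Working session

There is one attempt and no reset: what is moved stays moved. The work goes in short steps, Python scripts to look and compute and a tool call to move; the robot and the scene stay as the last step left them, time stands still between calls to the robot, and variables do not carry over. Pictures are saved under pics/ and viewed, at most 10 in all, crops included, and the job is handed in when it is done.

Besides the shell and the picture viewer there is one more tool, called after "Request:" in YAML: its name, and indented under it one key for each argument. carry_out: Moves the arm, as the interface text tells. Its arguments: {"type":"object","properties":{"rows":{"type":"string"},"squeeze":{"type":"number"}},"required":["rows"]}

```bash
mkdir -p pics; cat > h.py <<'E'
from plant import robot
import numpy as np, cv2
def px(c,P):
    p,_=cv2.projectPoints(np.array([P],float),c["rvec"],c["tvec"],c["camera_matrix"],None); return p.ravel().round().astype(int).tolist()
def cloud(c):
    K=c["camera_matrix"];R=cv2.Rodrigues(np.array(c["rvec"],float))[0];t=np.array(c["tvec"]).ravel()
    v,u=np.mgrid[:480,:640];z=c["range_z"]
    X=np.stack([(u-K[0,2])/K[0,0]*z,(v-K[1,2])/K[1,1]*z,z],-1)
    return (X-t)@R
E
python3 - <<'E'
from h import *
o=robot.get_obs(); print({k:np.round(v,3).tolist() for k,v in o.items()})
for n in ("top","scene"):
    c=robot.camera(n); cv2.imwrite(f"pics/{n}0.png",c["color"])
    for q in ("stirrer","selector_mid","selector_top","start_key_top","beaker_mid","reagent_mid","jar_mid","rack_mid"):
        print(n,q,[(np.round(d["location"],3).tolist(),round(d["p"],2),px(c,d["location"])) for d in robot.pinpoint(c,q)[:3]])
E
```

```text
{'time_s': 0.0, 'qpos': [-1.287, 0.435, 0.025, 1.574, -0.012, 1.134, -0.075], 'qd': [0.001, 0.001, -0.0, 0.002, 0.001, -0.001, 0.001], 'joint_torque': [0.001, -67.048, 1.026, -31.621, 0.016, 0.012, 0.0], 'eef_pos': [0.236, 0.578, 0.211], 'ee_rot': [-3.14, 0.0, 2.755], 'contact_force': [-0.198, -0.511, -0.756], 'torque': [-0.055, 0.022, 0.014], 'grip_force': 0.0, 'opening': 0.085}
top stirrer [([0.653, 0.128, -0.003], 0.75, [252, 235])]
top selector_mid [([0.576, 0.194, 0.082], 0.65, [220, 261])]
top selector_top [([0.576, 0.195, 0.098], 0.72, [219, 261])]
top start_key_top [([0.563, 0.084, 0.083], 0.65, [267, 266])]
top beaker_mid [([0.726, 0.123, 0.155], 0.83, [248, 191]), ([0.766, -0.079, 0.045], 0.74, [335, 186])]
top reagent_mid [([0.666, 0.322, 0.07], 0.92, [167, 225])]
top jar_mid [([0.64, -0.063, 0.037], 0.73, [330, 237])]
top rack_mid [([0.53, -0.181, 0.025], 0.69, [379, 282])]
scene stirrer [([0.66, 0.137, -0.004], 0.85, [376, 236])]
scene selector_mid [([0.575, 0.197, 0.082], 0.85, [366, 169]), ([0.657, 0.137, -0.002], 0.34, [375, 235])]
scene selector_top [([0.576, 0.195, 0.096], 0.91, [366, 165])]
scene start_key_top [([0.563, 0.085, 0.084], 0.44, [324, 198])]
scene beaker_mid [([0.724, 0.128, 0.154], 0.95, [411, 208]), ([0.77, -0.076, 0.044], 0.78, [352, 331])]
scene reagent_mid [([0.659, 0.324, 0.069], 0.68, [437, 160])]
scene jar_mid [([0.644, -0.059, 0.032], 0.64, [304, 285])]
scene rack_mid [([0.529, -0.189, 0.02], 0.77, [208, 298])]
```

View pics/top0.png

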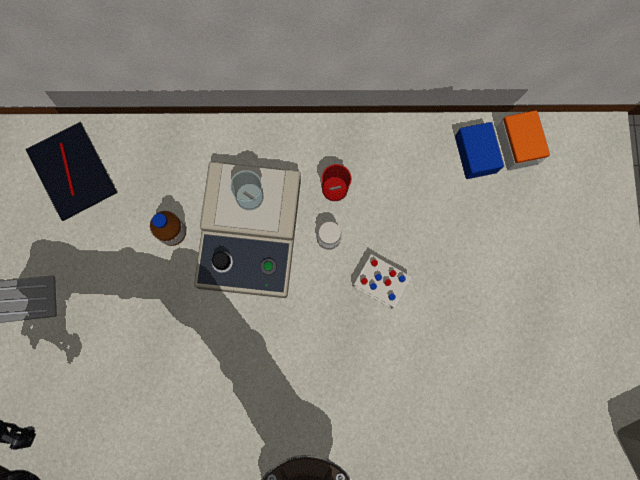

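View pics/scene0.png

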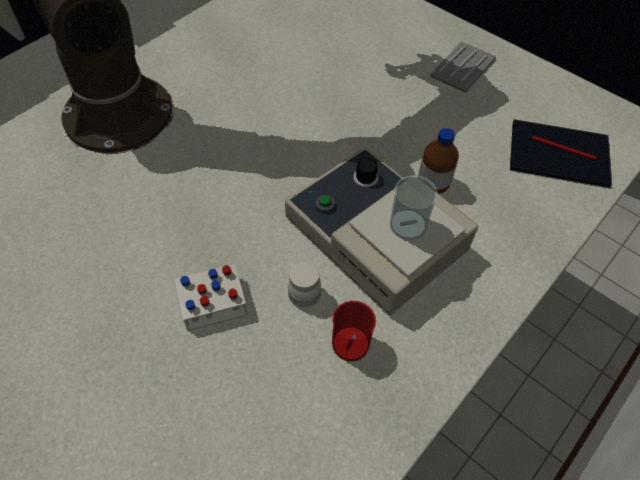

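The top view shows the black selector at (220,261), the green key at (267,266), the clear beaker on the plate at (248,191), and the red look-alike on the bench at (335,186), which isn't the one meant. In the scene view the selector is at (366,169) and the key at (324,198). The black selector and green key each appear only once. I'll move above the selector now.

Request:
carry_out:
  rows: "24 -27 0 0 0 0 1;24 -27 0 0 0 0 1;24 -27 0 0 0 0 1;24 -27 0 0 0 0 1;24 -27 0 0 0 0 1;24 -27 0 0 0 0 1;24 -27 0 0 0 0 1;24 -27 0 0 0 0 1;24 -27 0 0 0 0 1;24 -27 0 0 0 0 1;24 -27 0 0 0 0 1;24 -27 0 0 0 0 1;24 -27 0 0 0 0 1;24 -27 0 0 0 0 1;0 0 0 0 0 0 1;0 0 0 0 0 0 1"
  squeeze: 30

```text
time_s: 2.9
eef_pos: [0.5714, 0.2014, 0.2115]
ee_rot: [3.141, -0.001, 2.755]
contact_force: [-0.9, 1.1, -0.2]
opening: 0.0854
grip_force: 0.0
```

```bash
python3 - <<'E'
from h import *
o=robot.get_obs(); print({k:np.round(v,3).tolist() for k,v in o.items()})
c=robot.camera("wrist"); cv2.imwrite("pics/w1.png",c["color"])
for q in ("selector_top","start_key_top"):
    print(q,[(np.round(d["location"],3).tolist(),round(d["p"],2),px(c,d["location"])) for d in robot.pinpoint(c,q)[:3]])
for n in ("wrist","top","scene"):
    c=robot.camera(n); X=cloud(c); g=c["color"].max(-1)
    m=(np.hypot(X[...,0]-.576,X[...,1]-.195)<.04)&(np.abs(X[...,2]-.099)<.006)
    k=(np.hypot(X[...,0]-.563,X[...,1]-.084)<.03)&(np.abs(X[...,2]-.083)<.004)
    for a in(m,k):
        if a.sum()>5:
            (cx,cy),r=cv2.minEnclosingCircle(X[a][:,:2].astype(np.float32)); print(n,a.sum(),X[a].mean(0).round(4),(round(cx,4),round(cy,4)),round(r,4))
E
```

```text
{'time_s': 2.9, 'qpos': [-0.554, 0.403, 0.18, 1.632, -0.079, 1.113, 0.831], 'qd': [-0.018, -0.004, -0.013, 0.005, -0.001, -0.002, -0.0], 'joint_torque': [1.708, -63.389, 4.125, -31.372, 0.188, -0.019, 0.039], 'eef_pos': [0.571, 0.201, 0.212], 'ee_rot': [3.141, -0.001, 2.755], 'contact_force': [-0.905, 1.112, -0.218], 'torque': [0.008, 0.006, 0.015], 'grip_force': 0.0, 'opening': 0.085}
selector_top [([0.575, 0.193, 0.101], 0.83, [307, 236])]
start_key_top [([0.564, 0.084, 0.08], 0.59, [172, 264])]
wrist 2314 [0.5773 0.194  0.0982] (0.5784, 0.1936) 0.0201
wrist 569 [0.5651 0.0854 0.0816] (0.5655, 0.085) 0.011
top 47 [0.567  0.1903 0.0991] (0.5725, 0.1895) 0.0145
top 52 [0.5652 0.0833 0.0827] (0.567, 0.0837) 0.0144
scene 279 [0.5803 0.1922 0.0986] (0.5791, 0.1931) 0.0218
scene 83 [0.5669 0.0844 0.0823] (0.5658, 0.0846) 0.011
```

View pics/w1.png

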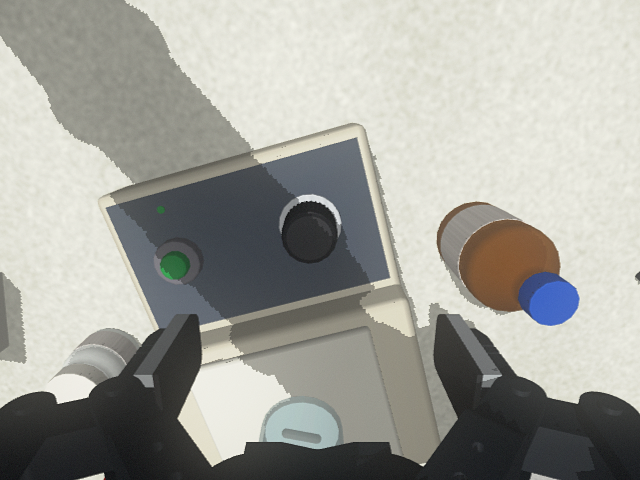

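The wrist view shows the knob at (307,236) and the key at (172,264), both unobstructed. Raising q7 turns the tool anticlockwise, so I'll turn back about 50° clockwise first and then descend.

Request:
carry_out:
  rows: "4 -4 0 0 0 -0.174 1;3 -4 0 0 0 -0.174 1;0 0 0 0 0 -0.174 1;0 0 0 0 0 -0.174 1;0 0 0 0 0 -0.174 1;0 0 -20 0 0 0 1;0 0 -20 0 0 0 1;0 0 -20 0 0 0 1;0 0 -20 0 0 0 1;0 0 -18 0 0 0 1;0 0 0 0 0 0 1;0 0 0 0 0 0 1"

```text
time_s: 4.7
eef_pos: [0.5792, 0.193, 0.1142]
ee_rot: [3.141, -0.0, 1.885]
contact_force: [-0.3, -0.2, 0.8]
opening: 0.0853
grip_force: 0.0
```

```bash
python3 - <<'E'
from h import *
o=robot.get_obs(); print({k:np.round(v,4).tolist() for k,v in o.items()})
E
```

```text
{'time_s': 4.7, 'qpos': [-0.6494, 0.5165, 0.3494, 1.7454, -0.2147, 0.9165, 0.1031], 'qd': [-0.0016, -0.0102, 0.0033, -0.0051, 0.001, -0.0015, 0.0004], 'joint_torque': [-0.1023, -65.1751, 6.3442, -26.5796, -0.0026, 0.0083, 0.0048], 'eef_pos': [0.5792, 0.193, 0.1142], 'ee_rot': [3.1408, -0.0, 1.8847], 'contact_force': [-0.2887, -0.1516, 0.8114], 'torque': [-0.0751, -0.0607, 0.0166], 'grip_force': 0.0, 'opening': 0.0853}
```

Request:
carry_out:
  rows: "-1 0 -17 0 0 0 1;0 0 -18 0 0 0 1;0 0 0 0 0 0 1;0 0 0 0 0 0 0;0 0 0 0 0 0 0;0 0 0 0 0 0 0;0 0 0 0 0 0 0;0 0 0 0 0 0 0;0 0 0 0 0 0 0;0 0 0 0 0 0 0"
  squeeze: 30

```text
time_s: 5.95
eef_pos: [0.5787, 0.1931, 0.0795]
ee_rot: [3.14, -0.0, 1.885]
contact_force: [0.6, 0.4, 6.3]
opening: -0.0002
grip_force: 2.9
```

```bash
cat > s.py <<'E'
from h import *
o=robot.get_obs()
T=[]
for i in range(4):
    T.append(robot.get_obs()["torque"])
print("t",o["time_s"],"yawdeg",np.degrees(o["ee_rot"][2]).round(2),"q7",round(o["qpos"][6],3),"tq",np.round(o["torque"],3),"jt7",round(o["joint_torque"][6],3),"F",np.round(o["contact_force"],1),"pos",np.round(o["eef_pos"],4),"op",round(o["opening"],4),"g",round(o["grip_force"],1))
E
python3 s.py
```

```text
t 5.95 yawdeg 107.99 q7 0.118 tq [ 0.02  -0.102 -0.029] jt7 -0.001 F [0.6 0.4 6.3] pos [0.5787 0.1931 0.0795] op -0.0002 g 2.9
```

```bash
python3 - <<'E'
from h import *
c=robot.camera("wrist"); d=robot.camera("scene")
im=np.hstack([cv2.resize(c["color"],(400,300)),cv2.resize(d["color"][100:250,280:480],(400,300),interpolation=cv2.INTER_CUBIC)]); cv2.imwrite("pics/g.png",im)
E
python3 s.py
```

```text
t 6.05 yawdeg 107.98 q7 0.118 tq [ 0.116 -0.123 -0.003] jt7 -0.001 F [1.  0.4 5.7] pos [0.5787 0.1931 0.0795] op -0.0 g 2.9
```

View pics/g.png

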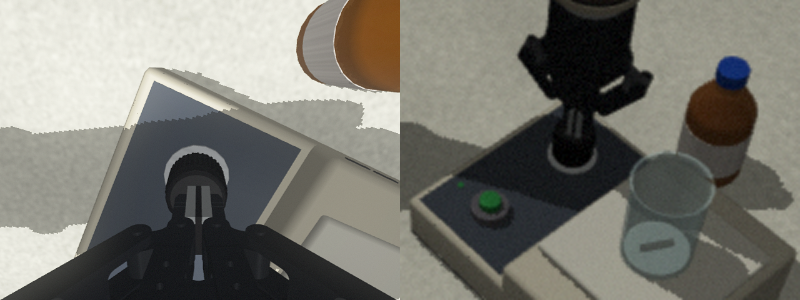

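```bash
python3 - <<'E'
from h import *
c=robot.camera("wrist"); X=cloud(c)
for v in range(200,480,20):
    print(v,[X[v,u].round(3).tolist() for u in (315,335)],c["color"][v,335])
d=robot.camera("scene");Y=cloud(d)
print([ (v,Y[v,367].round(3).tolist()) for v in range(140,186,4)])
E
```

```text
200 [[0.567, 0.231, 0.061], [0.575, 0.234, 0.062]] [77 71 67]
220 [[0.569, 0.222, 0.063], [0.578, 0.225, 0.062]] [78 71 67]
240 [[0.572, 0.214, 0.065], [0.581, 0.217, 0.064]] [147 146 142]
260 [[0.573, 0.213, 0.087], [0.582, 0.213, 0.08]] [28 29 26]
280 [[0.574, 0.209, 0.098], [0.581, 0.211, 0.098]] [32 30 28]
300 [[0.575, 0.204, 0.104], [0.583, 0.206, 0.104]] [74 74 73]
320 [[0.576, 0.203, 0.119], [0.582, 0.206, 0.12]] [87 88 85]
340 [[0.575, 0.204, 0.132], [0.581, 0.206, 0.133]] [85 86 83]
360 [[0.577, 0.2, 0.136], [0.581, 0.206, 0.143]] [30 29 25]
380 [[0.579, 0.192, 0.135], [0.58, 0.207, 0.153]] [25 23 19]
400 [[0.581, 0.186, 0.136], [0.578, 0.21, 0.165]] [24 22 21]
420 [[0.604, 0.115, 0.062], [0.58, 0.205, 0.165]] [27 23 19]
440 [[0.608, 0.102, 0.061], [0.582, 0.2, 0.166]] [21 20 20]
460 [[0.576, 0.204, 0.177], [0.58, 0.204, 0.175]] [22 22 19]
[(140, [0.578, 0.184, 0.175]), (144, [0.58, 0.183, 0.166]), (148, [0.579, 0.186, 0.153]), (152, [0.581, 0.185, 0.144]), (156, [0.582, 0.184, 0.135]), (160, [0.585, 0.182, 0.128]), (164, [0.586, 0.183, 0.116]), (168, [0.583, 0.189, 0.098]), (172, [0.592, 0.177, 0.103]), (176, [0.592, 0.179, 0.089]), (180, [0.592, 0.181, 0.076]), (184, [0.592, 0.182, 0.063])]
```

Request:
carry_out:
  rows: "0 0 0 0 0 0 1;0 0 0 0 0 0 1;0 0 0 0 0 0 1;0 0 0 0 0 0 1;0 0 0 0 0 0 1;0 0 0 0 0 0 1;0 0 0 0 0 0 1"

```text
time_s: 7.02
eef_pos: [0.5778, 0.1928, 0.0786]
ee_rot: [-3.142, 0.0, 1.885]
contact_force: [-0.1, -0.2, -0.1]
opening: 0.0851
grip_force: 0.0
```

```bash
python3 - <<'E'
from h import *
c=robot.camera("wrist"); d=robot.camera("scene")
im=np.hstack([cv2.resize(c["color"],(400,300)),cv2.resize(d["color"][100:250,280:480],(400,300),interpolation=cv2.INTER_CUBIC)]); cv2.imwrite("pics/g2.png",im)
E
python3 s.py
```

```text
t 7.125 yawdeg 107.99 q7 0.118 tq [-0.022 -0.018 -0.011] jt7 0.0 F [0.9 0.6 0.3] pos [0.5778 0.1929 0.0786] op 0.0853 g 0.0
```

View pics/g2.png

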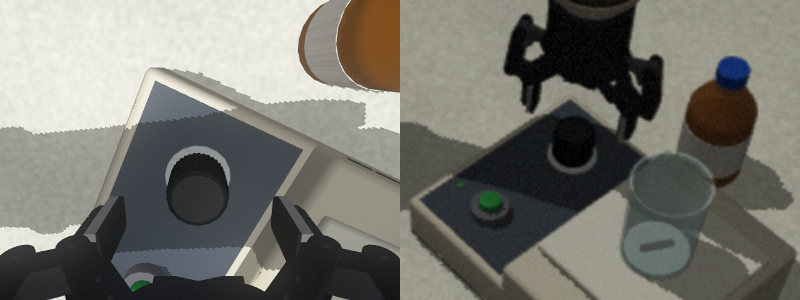

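When shut, the fingertips rested on top of the knob (about z 0.099) while the reported TCP was at 0.0795. The real tips are therefore about 30 mm farther back than stated. I'll descend another 30 mm.

Request:
carry_out:
  rows: "0 0 -10 0 0 0 1;0 0 -10 0 0 0 1;0 0 -5 0 0 0 1;0 0 -5 0 0 0 1;0 0 0 0 0 0 1;0 0 0 0 0 0 0;0 0 0 0 0 0 0;0 0 0 0 0 0 0;0 0 0 0 0 0 0;0 0 0 0 0 0 0;0 0 0 0 0 0 0"
  squeeze: 30

```text
time_s: 8.5
eef_pos: [0.5773, 0.1927, 0.0491]
ee_rot: [-3.141, -0.0, 1.885]
contact_force: [-3.4, -1.4, 7.0]
opening: 0.0393
grip_force: 30.3
```

```bash
python3 s.py
```

```text
t 8.5 yawdeg 107.98 q7 0.132 tq [-0.107  0.659 -0.031] jt7 0.018 F [-3.4 -1.4  7. ] pos [0.5773 0.1927 0.0491] op 0.0393 g 30.3
```

Request:
carry_out:
  rows: "0 0 0 0 0 0.07 0;0 0 0 0 0 0 0"

```text
time_s: 8.75
eef_pos: [0.5773, 0.1927, 0.0491]
ee_rot: [-3.141, -0.001, 1.955]
contact_force: [-4.0, -1.1, 6.0]
opening: 0.0392
grip_force: 30.3
```

```bash
python3 s.py
```

```text
t 8.75 yawdeg 112.0 q7 0.188 tq [-0.17   0.757 -0.208] jt7 0.706 F [-4.  -1.1  6. ] pos [0.5773 0.1927 0.0491] op 0.0392 g 30.3
```

Request:
carry_out:
  rows: "0 0 0 0 0 0.07 0;0 0 0 0 0 0 0"

```text
time_s: 9.0
eef_pos: [0.5773, 0.1927, 0.0491]
ee_rot: [-3.141, -0.001, 2.025]
contact_force: [-3.8, -1.6, 6.1]
opening: 0.0391
grip_force: 30.4
```

```bash
python3 s.py
```

```text
t 9.0 yawdeg 116.01 q7 0.244 tq [-0.197  0.718 -0.162] jt7 0.589 F [-3.8 -1.6  6.1] pos [0.5773 0.1927 0.0491] op 0.0391 g 30.4
```

Request:
carry_out:
  rows: "0 0 0 0 0 0.07 0;0 0 0 0 0 0 0"

```text
time_s: 9.25
eef_pos: [0.5774, 0.1927, 0.0491]
ee_rot: [-3.141, -0.0, 2.095]
contact_force: [-3.6, -1.2, 6.1]
opening: 0.0392
grip_force: 30.4
```

```bash
python3 s.py
```

```text
t 9.25 yawdeg 120.02 q7 0.3 tq [-0.085  0.751 -0.046] jt7 0.521 F [-3.6 -1.2  6.1] pos [0.5774 0.1927 0.0491] op 0.0392 g 30.4
```

Request:
carry_out:
  rows: "0 0 0 0 0 0.07 0;0 0 0 0 0 0 0"

```text
time_s: 9.5
eef_pos: [0.5773, 0.1927, 0.0491]
ee_rot: [-3.141, -0.0, 2.165]
contact_force: [-3.7, -0.4, 5.0]
opening: 0.0392
grip_force: 30.4
```

```bash
python3 s.py
```

```text
t 9.5 yawdeg 124.04 q7 0.356 tq [-0.129  0.677  0.047] jt7 0.451 F [-3.7 -0.4  5. ] pos [0.5773 0.1927 0.0491] op 0.0392 g 30.4
```

Request:
carry_out:
  rows: "0 0 0 0 0 0.07 0;0 0 0 0 0 0 0"

```text
time_s: 9.75
eef_pos: [0.5773, 0.1927, 0.0491]
ee_rot: [-3.141, -0.0, 2.235]
contact_force: [-3.2, -1.5, 6.2]
opening: 0.0391
grip_force: 30.4
```

```bash
python3 s.py
```

```text
t 9.75 yawdeg 128.07 q7 0.412 tq [-0.125  0.61   0.106] jt7 0.38 F [-3.2 -1.5  6.2] pos [0.5773 0.1927 0.0491] op 0.0391 g 30.4
```

Request:
carry_out:
  rows: "0 0 0 0 0 0.07 0;0 0 0 0 0 0 0"

```text
time_s: 10.0
eef_pos: [0.5774, 0.1927, 0.0491]
ee_rot: [-3.141, -0.0, 2.305]
contact_force: [-4.5, -1.4, 6.5]
opening: 0.0392
grip_force: 30.4
```

```bash
python3 s.py
```

```text
t 10.0 yawdeg 132.08 q7 0.468 tq [-0.124  0.605  0.136] jt7 0.309 F [-4.5 -1.4  6.5] pos [0.5774 0.1927 0.0491] op 0.0392 g 30.4
```

Request:
carry_out:
  rows: "0 0 0 0 0 0.07 0;0 0 0 0 0 0 0"

```text
time_s: 10.25
eef_pos: [0.5774, 0.1927, 0.0491]
ee_rot: [-3.141, -0.0, 2.375]
contact_force: [-4.2, -0.8, 6.2]
opening: 0.0391
grip_force: 30.4
```

```bash
python3 s.py
```

```text
t 10.25 yawdeg 136.1 q7 0.524 tq [-0.099  0.607  0.236] jt7 0.238 F [-4.2 -0.8  6.2] pos [0.5774 0.1927 0.0491] op 0.0391 g 30.4
```

Request:
carry_out:
  rows: "0 0 0 0 0 0.07 0;0 0 0 0 0 0 0"

```text
time_s: 10.5
eef_pos: [0.5774, 0.1927, 0.0491]
ee_rot: [-3.141, -0.0, 2.446]
contact_force: [-3.5, -1.9, 6.1]
opening: 0.0392
grip_force: 30.4
```

```bash
python3 s.py
```

```text
t 10.5 yawdeg 140.12 q7 0.58 tq [-0.061  0.607  0.268] jt7 0.168 F [-3.5 -1.9  6.1] pos [0.5774 0.1927 0.0491] op 0.0392 g 30.4
```

Request:
carry_out:
  rows: "0 0 0 0 0 0.07 0;0 0 0 0 0 0 0"

```text
time_s: 10.75
eef_pos: [0.5773, 0.1928, 0.0491]
ee_rot: [-3.141, -0.001, 2.515]
contact_force: [-3.7, -1.9, 7.3]
opening: 0.0387
grip_force: 30.6
```

```bash
python3 s.py
```

```text
t 10.75 yawdeg 144.09 q7 0.636 tq [-0.326  0.848  0.001] jt7 0.486 F [-3.7 -1.9  7.3] pos [0.5773 0.1928 0.0491] op 0.0387 g 30.6
```

Request:
carry_out:
  rows: "0 0 0 0 0 0.035 0;0 0 0 0 0 0 0"

```text
time_s: 11.0
eef_pos: [0.5774, 0.1927, 0.0491]
ee_rot: [-3.141, -0.001, 2.549]
contact_force: [-4.0, -0.3, 6.0]
opening: 0.0394
grip_force: 30.5
```

```bash
python3 s.py
```

```text
t 11.0 yawdeg 146.03 q7 0.664 tq [-0.081  0.756 -0.189] jt7 0.468 F [-4.  -0.3  6. ] pos [0.5774 0.1927 0.0491] op 0.0394 g 30.5
```

Torque fell from +0.27 through zero near 144°, so that is a notch. The spacing is about 36°, which puts the next notch near 180° and a possible stop near 183°.

Request:
carry_out:
  rows: "0 0 0 0 0 0.12 0;0 0 0 0 0 0.12 0;0 0 0 0 0 0.12 0;0 0 0 0 0 0.12 0;0 0 0 0 0 0 0"

```text
time_s: 11.62
eef_pos: [0.5774, 0.1927, 0.0491]
ee_rot: [3.142, -0.001, 3.031]
contact_force: [-3.9, -1.1, 4.9]
opening: 0.039
grip_force: 30.5
```

```bash
python3 s.py
```

```text
t 11.625 yawdeg 173.66 q7 1.052 tq [-0.032  0.76   0.297] jt7 0.581 F [-3.9 -1.1  4.9] pos [0.5774 0.1927 0.0491] op 0.039 g 30.5
```

Request:
carry_out:
  rows: "0 0 0 0 0 0.035 0;0 0 0 0 0 0 0"

```text
time_s: 11.88
eef_pos: [0.5773, 0.1927, 0.0491]
ee_rot: [-3.141, -0.001, 3.065]
contact_force: [-3.5, -2.1, 7.2]
opening: 0.0397
grip_force: 30.5
```

```bash
python3 s.py
```

```text
t 11.875 yawdeg 175.6 q7 1.079 tq [0.01  0.678 0.265] jt7 -0.032 F [-3.5 -2.1  7.2] pos [0.5773 0.1927 0.0491] op 0.0397 g 30.5
```

Request:
carry_out:
  rows: "0 0 0 0 0 0.035 0;0 0 0 0 0 0 0"

```text
time_s: 12.12
eef_pos: [0.5773, 0.1927, 0.0491]
ee_rot: [-3.141, -0.001, 3.1]
contact_force: [-4.4, -2.3, 6.6]
opening: 0.0391
grip_force: 30.5
```

```bash
python3 s.py
```

```text
t 12.125 yawdeg 177.6 q7 1.108 tq [-0.073  0.73   0.288] jt7 -0.063 F [-4.4 -2.3  6.6] pos [0.5773 0.1927 0.0491] op 0.0391 g 30.5
```

Request:
carry_out:
  rows: "0 0 0 0 0 0.035 0;0 0 0 0 0 0 0"

```text
time_s: 12.38
eef_pos: [0.5773, 0.1927, 0.0491]
ee_rot: [-3.142, -0.001, 3.134]
contact_force: [-4.7, -1.2, 6.4]
opening: 0.0391
grip_force: 30.5
```

```bash
python3 s.py
```

```text
t 12.375 yawdeg 179.58 q7 1.136 tq [-0.066  0.702  0.106] jt7 0.142 F [-4.7 -1.2  6.4] pos [0.5773 0.1927 0.0491] op 0.0391 g 30.5
```

Request:
carry_out:
  rows: "0 0 0 0 0 0.035 0;0 0 0 0 0 0 0"

```text
time_s: 12.62
eef_pos: [0.5773, 0.1927, 0.0491]
ee_rot: [3.141, -0.001, -3.114]
contact_force: [-4.2, -1.2, 5.7]
opening: 0.0388
grip_force: 30.6
```

```bash
python3 s.py
```

```text
t 12.625 yawdeg -178.44 q7 1.164 tq [ 0.021  0.807 -0.199] jt7 0.411 F [-4.2 -1.2  5.7] pos [0.5773 0.1927 0.0491] op 0.0388 g 30.6
```

Request:
carry_out:
  rows: "0 0 0 0 0 0.035 0;0 0 0 0 0 0 0"

```text
time_s: 12.88
eef_pos: [0.5773, 0.1927, 0.049]
ee_rot: [3.141, -0.001, -3.079]
contact_force: [-3.3, -1.2, 7.6]
opening: 0.0394
grip_force: 30.6
```

```bash
python3 s.py
```

```text
t 12.875 yawdeg -176.44 q7 1.192 tq [ 0.049  0.754 -0.21 ] jt7 0.456 F [-3.3 -1.2  7.6] pos [0.5773 0.1927 0.049 ] op 0.0394 g 30.6
```

Request:
carry_out:
  rows: "0 0 0 0 0 0.026 0;0 0 0 0 0 0 0"

```text
time_s: 13.12
eef_pos: [0.5773, 0.1927, 0.0491]
ee_rot: [3.141, -0.001, -3.054]
contact_force: [-4.4, -1.1, 6.9]
opening: 0.0392
grip_force: 30.6
```

```bash
python3 s.py
```

```text
t 13.125 yawdeg -174.96 q7 1.213 tq [ 0.079  0.772 -0.161] jt7 0.387 F [-4.4 -1.1  6.9] pos [0.5773 0.1927 0.0491] op 0.0392 g 30.6
```

Request:
carry_out:
  rows: "0 0 0 0 0 0.017 0;0 0 0 0 0 0 0"

```text
time_s: 13.38
eef_pos: [0.5773, 0.1927, 0.0491]
ee_rot: [3.141, -0.001, -3.037]
contact_force: [-4.5, -1.4, 5.6]
opening: 0.0392
grip_force: 30.6
```

```bash
python3 s.py
```

```text
t 13.375 yawdeg -173.99 q7 1.227 tq [ 0.095  0.795 -0.245] jt7 0.324 F [-4.5 -1.4  5.6] pos [0.5773 0.1927 0.0491] op 0.0392 g 30.6
```

No stop here. The next notch is expected near 216.5°, with a possible stop near 219.5°.

Request:
carry_out:
  rows: "0 0 0 0 0 0.1 0;0 0 0 0 0 0 0"

```text
time_s: 13.62
eef_pos: [0.5773, 0.1927, 0.0491]
ee_rot: [3.141, -0.001, -2.935]
contact_force: [-3.8, -1.2, 6.6]
opening: 0.0391
grip_force: 30.6
```

```bash
python3 s.py
```

```text
t 13.625 yawdeg -168.17 q7 1.309 tq [ 0.048  0.821 -0.053] jt7 0.735 F [-3.8 -1.2  6.6] pos [0.5773 0.1927 0.0491] op 0.0391 g 30.6
```

Request:
carry_out:
  rows: "0 0 0 0 0 0.12 0;0 0 0 0 0 0.12 0;0 0 0 0 0 0.12 0;0 0 0 0 0 0 0"

```text
time_s: 14.12
eef_pos: [0.5773, 0.1926, 0.0491]
ee_rot: [3.141, -0.001, -2.574]
contact_force: [-4.6, -1.7, 6.0]
opening: 0.0391
grip_force: 30.6
```

```bash
python3 s.py
```

```text
t 14.125 yawdeg -147.49 q7 1.604 tq [-0.047  0.787  0.25 ] jt7 0.539 F [-4.6 -1.7  6. ] pos [0.5773 0.1926 0.0491] op 0.0391 g 30.6
```

Request:
carry_out:
  rows: "0 0 0 0 0 0.035 0;0 0 0 0 0 0 0"

```text
time_s: 14.38
eef_pos: [0.5773, 0.1926, 0.049]
ee_rot: [3.141, -0.001, -2.541]
contact_force: [-4.5, -1.6, 7.2]
opening: 0.0392
grip_force: 30.5
```

```bash
python3 s.py
```

```text
t 14.375 yawdeg -145.57 q7 1.631 tq [-0.092  0.79   0.257] jt7 -0.006 F [-4.5 -1.6  7.2] pos [0.5773 0.1926 0.049 ] op 0.0392 g 30.5
```

Request:
carry_out:
  rows: "0 0 0 0 0 0.035 0;0 0 0 0 0 0 0"

```text
time_s: 14.62
eef_pos: [0.5773, 0.1927, 0.0491]
ee_rot: [3.141, -0.001, -2.506]
contact_force: [-4.9, -1.8, 7.7]
opening: 0.0392
grip_force: 30.6
```

```bash
python3 s.py
```

```text
t 14.625 yawdeg -143.59 q7 1.659 tq [-0.192  0.9   -0.064] jt7 0.32 F [-4.9 -1.8  7.7] pos [0.5773 0.1927 0.0491] op 0.0392 g 30.6
```

Request:
carry_out:
  rows: "0 0 0 0 0 0.035 0;0 0 0 0 0 0 0"

```text
time_s: 14.88
eef_pos: [0.5774, 0.1927, 0.0492]
ee_rot: [3.141, -0.001, -2.471]
contact_force: [-3.9, -2.1, 7.9]
opening: 0.0388
grip_force: 30.5
```

```bash
python3 s.py
```

```text
t 14.875 yawdeg -141.6 q7 1.688 tq [-0.043  0.909 -0.259] jt7 0.509 F [-3.9 -2.1  7.9] pos [0.5774 0.1927 0.0492] op 0.0388 g 30.5
```

Request:
carry_out:
  rows: "0 0 0 0 0 0.026 0;0 0 0 0 0 0 0"

```text
time_s: 15.12
eef_pos: [0.5773, 0.1927, 0.0491]
ee_rot: [3.141, -0.001, -2.446]
contact_force: [-4.1, -1.5, 6.4]
opening: 0.0388
grip_force: 30.6
```

```bash
python3 s.py
```

```text
t 15.125 yawdeg -140.12 q7 1.709 tq [-0.113  0.8   -0.309] jt7 0.478 F [-4.1 -1.5  6.4] pos [0.5773 0.1927 0.0491] op 0.0388 g 30.6
```

Request:
carry_out:
  rows: "0 0 0 0 0 0.017 0;0 0 0 0 0 0 0"

```text
time_s: 15.38
eef_pos: [0.5774, 0.1927, 0.0492]
ee_rot: [3.141, -0.0, -2.429]
contact_force: [-4.7, -0.0, 7.0]
opening: 0.0391
grip_force: 30.5
```

```bash
python3 s.py
```

```text
t 15.375 yawdeg -139.17 q7 1.723 tq [-0.075  0.878 -0.337] jt7 0.489 F [-4.7 -0.   7. ] pos [0.5774 0.1927 0.0492] op 0.0391 g 30.5
```

Request:
carry_out:
  rows: "0 0 0 0 0 0.017 0;0 0 0 0 0 0 0"

```text
time_s: 15.62
eef_pos: [0.5774, 0.1927, 0.0492]
ee_rot: [3.141, -0.0, -2.412]
contact_force: [-3.7, -1.1, 6.8]
opening: 0.0392
grip_force: 30.5
```

```bash
python3 s.py
```

```text
t 15.625 yawdeg -138.2 q7 1.737 tq [-0.217  0.82  -0.452] jt7 0.552 F [-3.7 -1.1  6.8] pos [0.5774 0.1927 0.0492] op 0.0392 g 30.5
```

Request:
carry_out:
  rows: "0 0 0 0 0 0 0;0 0 0 0 0 0 0"

```text
time_s: 15.88
eef_pos: [0.5774, 0.1927, 0.0492]
ee_rot: [3.141, -0.0, -2.412]
contact_force: [-4.6, -1.0, 6.6]
opening: 0.0392
grip_force: 30.5
```

```bash
python3 s.py
```

```text
t 15.875 yawdeg -138.21 q7 1.736 tq [-0.189  0.806 -0.433] jt7 0.44 F [-4.6 -1.   6.6] pos [0.5774 0.1927 0.0492] op 0.0392 g 30.5
```

Request:
carry_out:
  rows: "0 0 0 0 0 0.017 0;0 0 0 0 0 0 0"

```text
time_s: 16.12
eef_pos: [0.5774, 0.1928, 0.0491]
ee_rot: [3.141, -0.0, -2.395]
contact_force: [-4.2, -0.6, 6.3]
opening: 0.0389
grip_force: 30.5
```

```bash
python3 s.py; python3 s.py
```

```text
t 16.125 yawdeg -137.23 q7 1.75 tq [-0.125  0.781 -0.462] jt7 0.615 F [-4.2 -0.6  6.3] pos [0.5774 0.1928 0.0491] op 0.0389 g 30.5
t 16.125 yawdeg -137.23 q7 1.75 tq [-0.125  0.781 -0.462] jt7 0.615 F [-4.2 -0.6  6.3] pos [0.5774 0.1928 0.0491] op 0.0389 g 30.5
```

The torque has reached −0.46, well above the notch level and at an angle where a notch alone would be easing off. That is the end stop. Now clockwise, checking each notch.

Request:
carry_out:
  rows: "0 0 0 0 0 -0.125 0;0 0 0 0 0 -0.125 0;0 0 0 0 0 -0.125 0;0 0 0 0 0 -0.125 0;0 0 0 0 0 -0.125 0;0 0 0 0 0 -0.08 0;0 0 0 0 0 0 0"

```text
time_s: 17.0
eef_pos: [0.5773, 0.1927, 0.0491]
ee_rot: [-3.141, -0.001, -3.101]
contact_force: [-3.5, -0.2, 5.5]
opening: 0.0395
grip_force: 30.5
```

```bash
python3 s.py
```

```text
t 17.0 yawdeg -177.68 q7 1.174 tq [ 0.026  0.858 -0.331] jt7 -0.249 F [-3.5 -0.2  5.5] pos [0.5773 0.1927 0.0491] op 0.0395 g 30.5
```

Request:
carry_out:
  rows: "0 0 0 0 0 -0.035 0;0 0 0 0 0 0 0"

```text
time_s: 17.25
eef_pos: [0.5773, 0.1927, 0.0491]
ee_rot: [-3.141, -0.001, -3.135]
contact_force: [-3.1, -0.9, 6.6]
opening: 0.0388
grip_force: 30.5
```

```bash
python3 s.py
```

```text
t 17.25 yawdeg -179.62 q7 1.147 tq [-0.13   0.797 -0.084] jt7 -0.156 F [-3.1 -0.9  6.6] pos [0.5773 0.1927 0.0491] op 0.0388 g 30.5
```

Request:
carry_out:
  rows: "0 0 0 0 0 -0.035 0;0 0 0 0 0 0 0"

```text
time_s: 17.5
eef_pos: [0.5773, 0.1927, 0.049]
ee_rot: [-3.141, -0.001, 3.114]
contact_force: [-3.8, -1.4, 6.0]
opening: 0.039
grip_force: 30.6
```

```bash
python3 s.py
```

```text
t 17.5 yawdeg 178.4 q7 1.119 tq [0.068 0.63  0.19 ] jt7 -0.42 F [-3.8 -1.4  6. ] pos [0.5773 0.1927 0.049 ] op 0.039 g 30.6
```

Click one is at about 180°, with practically no slip. Continuing.

Request:
carry_out:
  rows: "0 0 0 0 0 -0.125 0;0 0 0 0 0 -0.125 0;0 0 0 0 0 -0.125 0;0 0 0 0 0 -0.125 0;0 0 0 0 0 -0.1 0;0 0 0 0 0 0 0"

```text
time_s: 18.25
eef_pos: [0.5774, 0.1927, 0.0491]
ee_rot: [-3.141, -0.0, 2.512]
contact_force: [-3.6, -1.7, 6.1]
opening: 0.0389
grip_force: 30.6
```

```bash
python3 s.py
```

```text
t 18.25 yawdeg 143.95 q7 0.633 tq [-0.127  0.718 -0.035] jt7 -0.674 F [-3.6 -1.7  6.1] pos [0.5774 0.1927 0.0491] op 0.0389 g 30.6
```

Request:
carry_out:
  rows: "0 0 0 0 0 -0.125 0;0 0 0 0 0 -0.125 0;0 0 0 0 0 -0.125 0;0 0 0 0 0 -0.125 0;0 0 0 0 0 -0.125 0;0 0 0 0 0 0 0"

```text
time_s: 19.0
eef_pos: [0.5774, 0.1928, 0.0491]
ee_rot: [-3.141, -0.0, 1.887]
contact_force: [-3.3, -1.5, 7.2]
opening: 0.0394
grip_force: 30.6
```

```bash
python3 s.py
```

```text
t 19.0 yawdeg 108.12 q7 0.133 tq [-0.28   0.891 -0.018] jt7 -0.777 F [-3.3 -1.5  7.2] pos [0.5774 0.1928 0.0491] op 0.0394 g 30.6
```

Request:
carry_out:
  rows: "0 0 0 0 0 -0.1 0;0 0 0 0 0 -0.1 0;0 0 0 0 0 -0.1 0;0 0 0 0 0 0 0"

```text
time_s: 19.5
eef_pos: [0.5773, 0.1928, 0.0491]
ee_rot: [-3.141, 0.0, 1.588]
contact_force: [-2.8, -0.8, 7.3]
opening: 0.039
grip_force: 30.6
```

```bash
python3 s.py
```

```text
t 19.5 yawdeg 90.96 q7 -0.105 tq [-0.309  0.827 -0.023] jt7 -0.655 F [-2.8 -0.8  7.3] pos [0.5773 0.1928 0.0491] op 0.039 g 30.6
```

Request:
carry_out:
  rows: "0 0 0 0 0 -0.1 0;0 0 0 0 0 -0.1 0;0 0 0 0 0 -0.1 0;0 0 0 0 0 0 0"

```text
time_s: 20.0
eef_pos: [0.5773, 0.1928, 0.0491]
ee_rot: [-3.141, 0.0, 1.287]
contact_force: [-4.5, -0.2, 7.3]
opening: 0.0391
grip_force: 30.6
```

```bash
python3 s.py
```

```text
t 20.0 yawdeg 73.74 q7 -0.343 tq [-0.184  1.01  -0.316] jt7 -0.392 F [-4.5 -0.2  7.3] pos [0.5773 0.1928 0.0491] op 0.0391 g 30.6
```

Request:
carry_out:
  rows: "0 0 0 0 0 -0.03 0;0 0 0 0 0 0 0"

```text
time_s: 20.25
eef_pos: [0.5773, 0.1927, 0.0491]
ee_rot: [-3.141, 0.0, 1.258]
contact_force: [-3.7, -1.6, 7.7]
opening: 0.0394
grip_force: 30.6
```

```bash
python3 s.py
```

```text
t 20.25 yawdeg 72.1 q7 -0.366 tq [-0.223  0.904 -0.054] jt7 -0.149 F [-3.7 -1.6  7.7] pos [0.5773 0.1927 0.0491] op 0.0394 g 30.6
```

It's resting in the fourth notch. Now release, lift and move over the key with the gripper shut.

Request:
carry_out:
  rows: "0 0 0 0 0 0 1;0 0 0 0 0 0 1;0 0 0 0 0 0 1;0 0 0 0 0 0 1;0 0 0 0 0 0 1;0 0 0 0 0 0 1;0 0 0 0 0 0 1;0 0 20 0 0 0 1;0 0 20 0 0 0 1;0 0 20 0 0 0 1;0 0 20 0 0 0 1;-4 -36 0 0 0 0 0;-4 -36 0 0 0 0 0;-4 -36 0 0 0 0 0;0 0 0 0 0 0 0;0 0 0 0 0 0 0;0 0 0 0 0 0 0;0 0 0 0 0 0 0"

```text
time_s: 22.5
eef_pos: [0.5658, 0.0859, 0.1285]
ee_rot: [-3.141, -0.0, 1.261]
contact_force: [0.8, -0.0, 0.2]
opening: 0.0002
grip_force: 0.0
```

```bash
python3 s.py; python3 - <<'E'
from h import *
c=robot.camera("wrist");d=robot.camera("scene")
print([(np.round(e["location"],3).tolist(),round(e["p"],2)) for e in robot.pinpoint(c,"start_key_top")[:2]])
im=np.hstack([cv2.resize(c["color"],(400,300)),cv2.resize(d["color"][100:250,260:460],(400,300),interpolation=cv2.INTER_CUBIC)]); cv2.imwrite("pics/k.png",im)
E
```

```text
t 22.5 yawdeg 72.27 q7 -0.252 tq [0.004 0.008 0.059] jt7 -0.006 F [ 0.8 -0.   0.2] pos [0.5658 0.0859 0.1285] op 0.0002 g 0.0
[]
```

View pics/k.png

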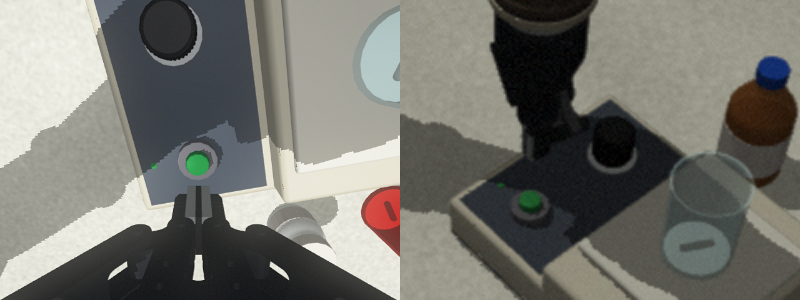

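The shut fingertips are in line with the green key (at 197,163 in the wrist half). Descending.

Request:
carry_out:
  rows: "0 -1 -20 0 0 0 0;0 0 -20 0 0 0 0;0 0 -15 0 0 0 0;0 0 -7 0 0 0 0;0 0 0 0 0 0 0"

```text
time_s: 23.28
eef_pos: [0.5657, 0.0838, 0.0664]
ee_rot: [-3.141, 0.0, 1.26]
contact_force: [-0.5, -0.5, 0.3]
opening: -0.0
grip_force: 0.0
```

Request:
carry_out:
  rows: "0 0 -2 0 0 0 0;0 0 -2 0 0 0 0;0 0 0 0 0 0 0"

```text
time_s: 23.65
eef_pos: [0.5662, 0.0839, 0.0629]
ee_rot: [3.141, -0.0, 1.26]
contact_force: [0.3, 0.1, 2.9]
opening: 0.0001
grip_force: 0.8
```

Request:
carry_out:
  rows: "0 0 -2 0 0 0 0;0 0 0 0 0 0 0"

```text
time_s: 23.9
eef_pos: [0.5662, 0.0839, 0.0608]
ee_rot: [3.141, -0.0, 1.26]
contact_force: [0.9, 0.4, 3.5]
opening: 0.0
grip_force: 1.6
```

Request:
carry_out:
  rows: "0 0 -2 0 0 0 0;0 0 0 0 0 0 0"

```text
time_s: 24.15
eef_pos: [0.5662, 0.0839, 0.0587]
ee_rot: [3.141, -0.0, 1.26]
contact_force: [0.8, 0.4, 5.0]
opening: -0.0001
grip_force: 2.3
```

Request:
carry_out:
  rows: "0 0 -1 0 0 0 0;0 0 0 0 0 0 0"

```text
time_s: 24.4
eef_pos: [0.5663, 0.0839, 0.0584]
ee_rot: [3.141, -0.001, 1.26]
contact_force: [-0.9, 0.9, 11.9]
opening: -0.0001
grip_force: 5.8
```

Request:
carry_out:
  rows: "0 0 -1 0 0 0 0;0 0 0 0 0 0 0"

```text
time_s: 24.65
eef_pos: [0.5664, 0.0839, 0.0582]
ee_rot: [3.141, -0.001, 1.259]
contact_force: [-3.7, 0.6, 21.4]
opening: -0.0001
grip_force: 10.9
```

The force jumped to 21 N as the travel ended, so the key is fully down. Retreating.

Request:
carry_out:
  rows: "0 0 5 0 0 0 0;0 0 15 0 0 0 0;0 0 25 0 0 0 0;0 0 30 0 0 0 0;0 0 30 0 0 0 0;0 0 0 0 0 0 0;0 0 0 0 0 0 0"

```text
time_s: 25.52
eef_pos: [0.5651, 0.0838, 0.1613]
ee_rot: [-3.141, 0.0, 1.26]
contact_force: [0.0, -0.2, -0.4]
opening: 0.0001
grip_force: 0.0
```

```bash
python3 s.py; python3 - <<'E'
from h import *
c=robot.camera("wrist");X=cloud(c);b=c["color"].astype(int)
g=(b[...,1]>b[...,2]+40)&(b[...,1]>b[...,0]+40)&(np.hypot(X[...,0]-.5655,X[...,1]-.085)<.03)
print(g.sum(),np.median(X[g][:,2]) if g.any() else None)
d=robot.camera("scene")
for q in ("beaker_mid","reagent_mid","jar_mid","rack_mid"): print(q,[np.round(e["location"],3).tolist() for e in robot.pinpoint(d,q)[:2]])
print(robot.job_done())
E
```

```text
t 25.525 yawdeg 72.18 q7 -0.273 tq [-0.022  0.022  0.021] jt7 -0.019 F [ 0.  -0.2 -0.4] pos [0.5651 0.0838 0.1613] op 0.0001 g 0.0
805 0.08175499440266899
beaker_mid [[0.771, -0.077, 0.043], [0.723, 0.126, 0.153]]
reagent_mid [[0.658, 0.323, 0.07]]
jar_mid [[0.641, -0.058, 0.036], [0.725, 0.126, 0.157]]
rack_mid [[0.53, -0.189, 0.022]]
the job is handed in; nothing more can be done
None
```

I handed the job in at about 25.5 s (no verdict came back): by torque, the selector met its anticlockwise stop and was left in the fourth click clockwise; the start key was then pressed fully and sprang back, and the beaker, bottle, jar and rack have not moved.

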